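Lock the rotary sample stage at its index

TASK

Lock the rotary sample stage: turn its loose collar by the grip bar until the hole in the collar's lug lies over the hole in the base, then take the index pin (the one with the tall slim grip) out of the pin rest and put it down through both holes until its flange sits flat on the lug. Let go of it and leave the collar lying flat in its base.

Things in the scene. Friction and masses are not known exactly. Their poses are not given: they have to be found in the camera images.
- base_hole (a point): Mouth centre of the index hole (26 mm diameter, 30 mm straight down) in the stage base, a grey plate 175x112x30 mm fixed to the worktop. It lies on the plate's long centre line near the end facing the robot. x: along the plate, from this hole to the collar's turning axis, 65 mm away; z up.
- collar_bar (a point): Middle of the grip bar, on the turning axis: dark, 56 long (x), 14 thick (y), its top 16 mm above here, the disc's top 24 mm below. It stands on the loose aluminium collar (80 mm disc, 0.3 kg), whose boss turns freely in the base's well (1.5 mm play). The lug points to -x. Home: this x = base_hole's x in direction; starts 34-66 degrees counter-clockwise of it (from above).
- collar_hole (a point): Mouth centre, upper face, of the 26 mm hole straight through the collar's flat lug (56x50 mm, 10 mm thick), 65 mm from the turning axis. Axes as collar_bar. Turned home, it lies 10 mm above base_hole. The collar stays where it is left.
- pin_grip (a point): Middle of the index pin's upright round steel grip, 20 mm diameter, 44 tall. Below: flange 44 mm diameter, underside 28 mm below here; shank 12 mm diameter, foot 62 mm below here. 0.09 kg. It stands in one of two holes of the pin rest (grey block 62x146x44 mm), flange on top. The other holds an unwanted plug with a wide squat cap (36 mm, 16 tall). z up.
Things that resemble listed ones, but are neither listed nor needed, are in the scene too. What is shaped like the part that bears pin_grip but brown, orange or turquoise is not meant.

How it is judged (in metres and radians):
On the way, in this order (a step that is already met when the one before it is completed fails the run):
1. the collar's hole lies over the base's hole (centres within 14 mm), the collar flat in its base (horizontal distance between collar_hole and base_hole below 0.014 m and z of collar_hole in the frame of base_hole below 0.016 m), for 0.2 s.
2. the index pin is down through both holes, its flange on the lug (horizontal distance between pin_grip and base_hole below 0.012 m and horizontal distance between pin_grip and collar_hole below 0.012 m and z of pin_grip in the frame of base_hole below 0.043 m), for 0.2 s.
At the end, for the whole second after the job is handed in: The collar lies flat in its base (5 degrees, 4 mm), the two holes within 16 mm of each other; the index pin stands upright (7 degrees) through both, within 12 mm of each hole's centre, its flange within 4 mm of the lug's upper face, let go (horizontal distance between pin_grip and base_hole below 0.012 m and horizontal distance between pin_grip and collar_hole below 0.012 m and z of pin_grip in the frame of base_hole between 0.034 and 0.042 m and angle between pin_grip's own z axis and vertical below 0.12 rad and angle between collar_bar's own z axis and vertical below 0.08 rad and horizontal distance between collar_hole and base_hole below 0.016 m and z of collar_hole in the frame of base_hole below 0.014 m); the robot touches nothing.
It also fails if it takes over 51 s, if anything falls off the work surface, if the arm or the gripper's body presses on something with over 40 N, if the wrist force passes 120 N, or if a joint passes its speed limit or range.

ROBOT

A 6-joint arm with a two-finger parallel gripper is mounted at the origin on a cart in front of the work surface, level with it; the furniture and walls round the work are solid. World frame = base frame: x ahead of the robot, y to its left, z up, the work surface at z = 0. Lengths are in m, angles in degrees, forces in N, time in s.
With the tool pointing down it reaches from about 0.4 to 0.825 m from the base axis. Payload 7 kg.
Tool frame: the origin (TCP) lies midway between the tips of the shut fingers; the grasp point (between the pads) lies 19 mm behind it; z points along the fingers, y is the line along which they close (so a half turn about z gives the same grasp; the last joint's range is limited). The gripper opens to 88 mm and grips with 3 to 60 N. Pads are 19 mm wide; open, the fingers measure 130 mm over their backs; the gripper's body (78 mm by 193 mm) begins 47 mm behind the grasp point.
Start: joints at [-54.712, 20.546, 0.682, 0, -70.136, -16.507], TCP at [0.217, -0.639, 0.227] pointing down, gripper open.
Joint ranges: [-176.03, 176.03], [-82.01, 121.73], [-58.28, 71.71], [-173.87, 95.51], [-174.79, -0.11], [-173.66, 173.66]. Speed limits (degrees/s): [136.94, 136.94, 172.46, 180, 180, 180].

INTERFACE

Orientations are given as [roll, pitch, yaw] about the fixed x, y, z axes, in that order (R = Rz(yaw) Ry(pitch) Rx(roll)).
In Python, from plant import r gives the robot as it stands. The module is installed in compiled form; this text tells all that it offers.
- The arm moves only by the tool play_rows, never from a script. Its argument "rows" is a list of rows, each an object with "slide": the shift along the tool's x, y, z as a fraction of full scale, a list of three; "delta_rot": the turn, a rotation vector about the tool's x, y, z as a fraction of full scale, a list of three; "fingers": the opening, from -1 (shut) to 1 (fully open). In form: [{"slide": [x, y, z], "delta_rot": [rx, ry, rz], "fingers": fingers}, ...]. A call has 1 to 8 rows; each row shifts and turns the commanded pose from where the row before left it, along the tool's axes as they then stand; what a row does not reach is not made up. Full scale, the value 1, is 0.15 m for a shift and 0.08 rad for a turn. A row lasts 1/8 s, in which the tool goes at most 62.5 mm and 10.7 degrees, less where a joint would pass 70% of its speed; a pose out of reach is approached as far as the arm can. A call with a number of a shift or a turn outside -1 to 1 is refused whole. A call with a gripper value outside its range is refused whole. The fingers move at their own pace and stop on an object; "squeeze" is the grip in N (left out, the last holds). Time passes only in rows, so rows that do not move let the fingers close. It gives the time, the measured TCP pose, the force, the opening and the grip force at its end, in the units of the state.
- r.get_state(): the state, without advancing time (a new reading comes with each control period).
- r.capture(name): name is "side" or "top" or "wrist"; returns a dict with "image" (400x640x3 uint8, blue, green, red), "fx", "fy", "cx", "cy" (pixels), "R" (3x3) and "t" (3): a world point X has camera coordinates R X + t; the wrist camera has in their place "T_tool_cam" (4x4, takes a point from camera to tool coordinates, whose origin is the TCP and whose axes are the flange's). Camera axes: x right, y down, z forward; pixel columns grow to the right and rows downward; lengths in m; the calibration is good to about 2 mm. The wrist camera is an equidistant fisheye: a pixel r from the principal point sees the ray r / f radians off the axis. A picture is of the moment at which its call begins: read the wrist's pose just before it. There is no depth.
- r.close_job(): hands the job in; it is judged then, once.
The state is a dict: "time_s": time; "joints": joint angles; "qd": joint speeds; "joint_torque": joint torques, N m; "tcp_pos": TCP position; "eef_rot": TCP orientation; "contact_force": force on the tool from outside, world axes, zero at the start; "moment": the same for the moment, N m; "gripper_width": finger opening in m; "gripper_force": force on a finger pad.
Only numpy, scipy, OpenCV 4.12 (cv2) and the standard library are available. Lean on these libraries where they do the work, as an engineer would, in place of code of your own. Each camera call takes 0.05 s, during which the arm holds its last target. There are 200 camera calls.

## Working session

There is one attempt and no reset: what is moved stays moved. The work goes in short steps, Python scripts to look and compute and a tool call to move; the robot and the scene stay as the last step left them, time stands still between calls to the robot, and variables do not carry over. Pictures are saved under pics/ and viewed, at most 10 in all, crops included, and the job is handed in when it is done.

Besides the shell and the picture viewer there is one more tool, called after "Request:" as name(argument=value, ...) on one line, values as JSON. play_rows: Moves the arm, as the interface text tells. Shift numbers are shares of 0.15 m and turn numbers shares of 0.08 rad, none past 1 either way. Its arguments: {"type":"object","properties":{"rows":{"type":"array"},"squeeze":{"type":"number"}},"required":["rows"]}

```bash
mkdir -p pics
python3 - <<'E'
from plant import r
import cv2,pickle
s=r.get_state();print(s)
d={}
for n in("side","top","wrist"):
    c=r.capture(n);d[n]=c;cv2.imwrite(f"pics/{n}0.png",c["image"]);print(n,{k:v for k,v in c.items() if k!="image"})
pickle.dump(d,open("c0.pkl","wb"))
E
```

```text
{'time_s': 0.0, 'joints': array([-5.47107850e+01,  2.05922159e+01,  6.33757760e-01, -2.08934270e-02,
       -7.01357905e+01, -1.65084688e+01]), 'qd': array([ 0.01740273,  0.01353249,  0.00320585, -0.00814409,  0.08640568,
        0.00769058]), 'joint_torque': array([ 2.63577949e-04, -5.82722068e+01,  2.93049306e+01,  6.99683994e+00,
        6.93411188e-03, -1.94066815e-04]), 'tcp_pos': array([ 0.21715215, -0.6385969 ,  0.22561132]), 'eef_rot': array([ 1.79904055e+02, -7.95271976e-03, -1.61226363e+02]), 'contact_force': array([ 0.24833877, -0.28591327, -0.37945191]), 'moment': array([0.00330287, 0.01985666, 0.02049596]), 'gripper_force': 0.0, 'gripper_width': 0.087662805440186}
side {'fx': 431.3813969114721, 'fy': 431.3813969114721, 'cx': 326.11552007704114, 'cy': 200.26193876062646, 'R': array([[-0.94899516, -0.31508137,  0.01148577],
       [-0.19776434,  0.56648508, -0.79998995],
       [ 0.24555541, -0.76145806, -0.59990346]]), 't': array([0.55231468, 0.13785077, 0.80142263])}
top {'fx': 453.04373529014083, 'fy': 453.04373529014083, 'cx': 321.8883260870004, 'cy': 209.18268977289344, 'R': array([[ 0.01800262, -0.99972786,  0.01483584],
       [-0.99385154, -0.01951417, -0.10898768],
       [ 0.10924753, -0.01278256, -0.99393238]]), 't': array([0.03667385, 0.57175546, 1.09935943])}
wrist {'fx': 309.70691628693146, 'fy': 309.70691628693146, 'cx': 322.4576133070315, 'cy': 199.72919629947893, 'T_tool_cam': array([[-1.05260967e-03, -9.53205622e-01, -3.02320912e-01,
         8.21503874e-02],
       [ 9.99999162e-01, -7.75436274e-04, -1.03684052e-03,
        -4.94156104e-04],
       [ 7.53891613e-04, -3.02321750e-01,  9.53205639e-01,
        -1.58369137e-01],
       [ 0.00000000e+00,  0.00000000e+00,  0.00000000e+00,
         1.00000000e+00]])}
```

View pics/top0.png

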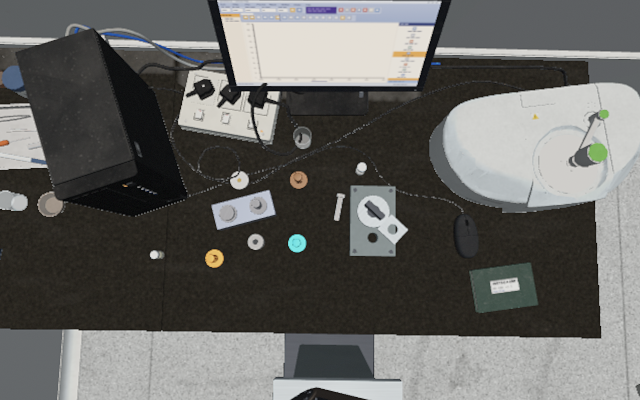

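View pics/side0.png

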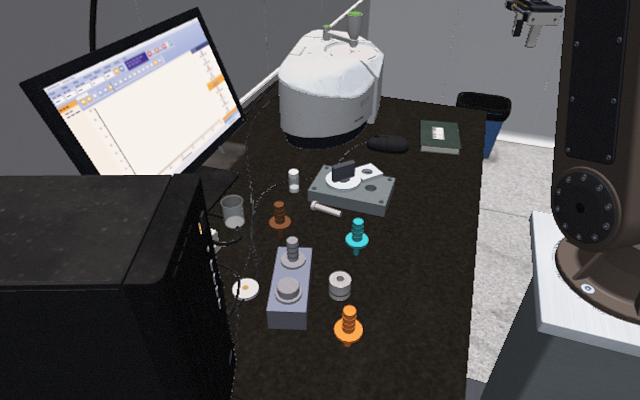

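The top view shows the plate at about (373,220), with base hole (373,238), bar (375,209) and lug hole (397,229). The pin rest is at (243,209). In the side view the tall pin is the rest's far hole (292,245), which is the right-hand one at (258,204) in the top view. I'll zoom in for accurate pixels.

Run:
```python
import cv2,pickle,numpy as np
d=pickle.load(open("c0.pkl","rb"))
a=cv2.resize(d["top"]["image"][175:265,200:420],None,fx=3.5,fy=3.5,interpolation=cv2.INTER_CUBIC)
b=cv2.resize(d["side"]["image"][150:240,210:410],None,fx=3,fy=3,interpolation=cv2.INTER_CUBIC)
im=np.zeros((a.shape[0]+b.shape[0],770,3),np.uint8);im[:a.shape[0],:a.shape[1]]=a;im[a.shape[0]:,:b.shape[1]]=b
print(a.shape,im.shape)
cv2.imwrite("pics/z.png",im)
```

```text
(315, 770, 3) (585, 770, 3)
```

View pics/z.png

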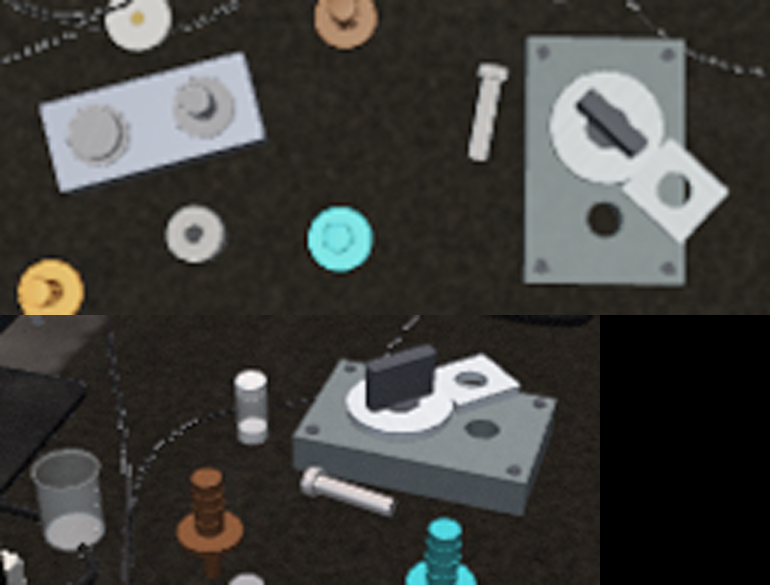

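The zoom shows these crop positions: base hole (604,219), lug hole (674,190), disc centre (607,127), bar top (611,122), and pin grip top (203,98) with its flange at (204,109).

```bash
cat > h.py <<'E'
import numpy as np,cv2,pickle
from scipy.spatial.transform import Rotation as Ro
def ray(c,u,v,z):
    R,t=np.array(c["R"]),np.array(c["t"]);o=-R.T@t
    w=R.T@[(u-c["cx"])/c["fx"],(v-c["cy"])/c["fy"],1];return o+w*(z-o[2])/w[2]
def wray(c,s,u,v,z):
    x,y=u-c["cx"],v-c["cy"];q=np.hypot(x,y);th=q/c["fx"]
    dc=np.array([x/q*np.sin(th),y/q*np.sin(th),np.cos(th)]);T=np.array(c["T_tool_cam"])
    R=Ro.from_euler("xyz",s["eef_rot"],degrees=True).as_matrix()
    o=R@T[:3,3]+s["tcp_pos"];w=R@T[:3,:3]@dc;return o+w*(z-o[2])/w[2]
E
python3 - <<'E'
from h import *
d=pickle.load(open("c0.pkl","rb"));c=d["top"]
f=lambda x,y,z:ray(c,x/3.5+200-.36,y/3.5+175-.36,z).round(4)
P={"hole":(604,219,.03),"lug":(674,190,.04),"disc":(607,127,.042),"bartop":(611,122,.082),"gtop":(203,98,.094),"flange":(204,109,.050),
"p1":(526,38,.03),"p2":(685,40,.03),"p3":(685,284,.03),"p4":(524,283,.03),"r1":(40,104,.044),"r2":(243,53,.044),"r3":(265,139,.044),"r4":(61,192,.044),
"bar1":(583,95,.082),"bar2":(641,148,.082)}
W={k:f(*v) for k,v in P.items()}
for k,v in W.items():print(k,v)
# side checks (crop 3x, offset 210,150, y offset 315)
g=lambda x,y,z:ray(d["side"],x/3+210-.33,(y-315)/3+150-.33,z).round(4)
print("side hole",g(482,429,.03),"lug",g(471,380,.04),"disc",g(399,402,.042))
for a,b in(("p1","p2"),("p2","p3"),("r1","r2"),("r2","r3"),("disc","hole"),("disc","lug")):
    v=W[b]-W[a];print(a,b,np.hypot(*v[:2]).round(4),np.degrees(np.arctan2(v[1],v[0])).round(1))
E
```

```text
hole [ 0.5035 -0.0789  0.03  ]
lug [ 0.5244 -0.1269  0.04  ]
disc [ 0.5679 -0.0791  0.042 ]
bartop [ 0.5671 -0.0767  0.082 ]
gtop [0.5766 0.1997 0.094 ]
flange [0.5742 0.2045 0.05  ]
p1 [ 0.6323 -0.022   0.03  ]
p2 [ 0.6332 -0.1365  0.03  ]
p3 [ 0.4586 -0.1365  0.03  ]
p4 [ 0.4573 -0.0225  0.03  ]
r1 [0.5761 0.3204 0.044 ]
r2 [0.6152 0.1791 0.044 ]
r3 [0.5545 0.1618 0.044 ]
r4 [0.5145 0.303  0.044 ]
bar1 [ 0.5852 -0.0575  0.082 ]
bar2 [ 0.5497 -0.0973  0.082 ]
side hole [ 0.5031 -0.075   0.03  ] lug [ 0.5241 -0.1222  0.04  ] disc [ 0.5671 -0.0718  0.042 ]
p1 p2 0.1145 -89.5
p2 p3 0.1746 180.0
r1 r2 0.1466 -74.5
r2 r3 0.0631 -164.1
disc hole 0.0644 179.8
disc lug 0.0646 -132.3
```

The top and side views agree to within 4 mm. The turning axis is at about (0.568,-0.078), the base hole at (0.503,-0.078), and the collar sits about 48° counter-clockwise of home. The pin is at about (0.575,0.202).

```bash
cat >> h.py <<'E'
def plan(s,goal,yaw,n):
    """n equal rows from the current state to goal/yaw (tool down): prints slide and rz shares"""
    y0=s["eef_rot"][2];dy=(yaw-y0+180)%360-180;st=(np.array(goal)-s["tcp_pos"])/n
    print("pos",s["tcp_pos"].round(4),"rot",s["eef_rot"].round(2),"t",s["time_s"],"w",round(s["gripper_width"],4),"F",s["contact_force"].round(1),
          "step mm",(np.linalg.norm(st)*1e3).round(1),"rz",round(-np.radians(dy)/n/.08,3))
    for i in range(n):
        R=Ro.from_euler("xyz",[180,0,y0+dy*i/n],degrees=True).as_matrix();print((R.T@st/.15).round(2).tolist())
E
python3 - <<'E'
from h import *
from plant import r
plan(r.get_state(),[.568,-.0785,.16],-132.3,12)
E
```

```text
pos [ 0.2172 -0.6387  0.2258] rot [ 1.7993e+02 -1.0000e-02 -1.6122e+02] t 0.15 w 0.0878 F [-0.6  1.  -0.9] step mm 55.4 rz -0.526
[-0.28, 0.23, 0.04]
[-0.29, 0.22, 0.04]
[-0.3, 0.21, 0.04]
[-0.31, 0.19, 0.04]
[-0.32, 0.18, 0.04]
[-0.33, 0.17, 0.04]
[-0.33, 0.15, 0.04]
[-0.34, 0.14, 0.04]
[-0.35, 0.12, 0.04]
[-0.35, 0.11, 0.04]
[-0.35, 0.1, 0.04]
[-0.36, 0.08, 0.04]
```

Request:
play_rows(rows=[{"slide": [-0.28,0.23,0.04],"delta_rot": [0,0,-0.53],"fingers": 1},{"slide": [-0.29,0.22,0.04],"delta_rot": [0,0,-0.53],"fingers": 1},{"slide": [-0.3,0.21,0.04],"delta_rot": [0,0,-0.53],"fingers": 1},{"slide": [-0.31,0.19,0.04],"delta_rot": [0,0,-0.53],"fingers": 1},{"slide": [-0.32,0.18,0.04],"delta_rot": [0,0,-0.53],"fingers": 1},{"slide": [-0.33,0.17,0.04],"delta_rot": [0,0,-0.53],"fingers": 1},{"slide": [-0.33,0.15,0.04],"delta_rot": [0,0,-0.53],"fingers": 1},{"slide": [-0.34,0.14,0.04],"delta_rot": [0,0,-0.53],"fingers": 1}])

```text
time_s: 1.15
tcp_pos: [0.4498, -0.2649, 0.1784]
eef_rot: [-180.0, 0.0, -141.7]
contact_force: [1.1, -1.1, 0.4]
gripper_width: 0.0875
gripper_force: 0.0
```

Request:
play_rows(rows=[{"slide": [-0.35,0.12,0.04],"delta_rot": [0,0,-0.53],"fingers": 1},{"slide": [-0.35,0.11,0.04],"delta_rot": [0,0,-0.53],"fingers": 1},{"slide": [-0.35,0.1,0.04],"delta_rot": [0,0,-0.53],"fingers": 1},{"slide": [-0.36,0.08,0.04],"delta_rot": [0,0,-0.53],"fingers": 1},{"slide": [0,0,0],"delta_rot": [0,0,0],"fingers": 1},{"slide": [0,0,0],"delta_rot": [0,0,0],"fingers": 1}])

```text
time_s: 1.9
tcp_pos: [0.5653, -0.0794, 0.1542]
eef_rot: [180.0, -0.0, -132.0]
contact_force: [0.4, 0.0, 0.4]
gripper_width: 0.0877
gripper_force: 0.0
```

Run:
```python
from h import *
from plant import r
s=r.get_state();c=r.capture("wrist");pickle.dump((s,c),open("w1.pkl","wb"))
cv2.imwrite("pics/w1.png",c["image"])
plan(s,[.568,-.0785,.052],-132.3,4)
```

```text
pos [ 0.5653 -0.0794  0.1542] rot [ 1.7996e+02 -5.0000e-02 -1.3204e+02] t 1.9 w 0.0877 F [0.4 0.  0.4] step mm 25.6 rz 0.014
[-0.0, -0.0, 0.17]
[-0.0, -0.0, 0.17]
[-0.0, -0.0, 0.17]
[-0.0, -0.0, 0.17]
```

View pics/w1.png

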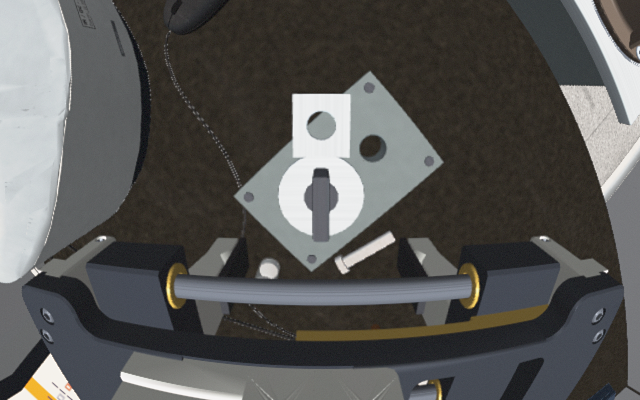

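The wrist view shows the bar upright between the fingers (x≈321, rows 168–242). The disc centre is (321,197), the lug hole (321,125) and the base hole (373,148). I'll check the positions from here.

Run:
```python
from h import *
s,c=pickle.load(open("w1.pkl","rb"))
L=wray(c,s,321,125,.04);H=wray(c,s,373,148,.03);D=wray(c,s,321,196.5,.04)
hsv=cv2.cvtColor(c["image"],cv2.COLOR_BGR2HSV)
print(L.round(4),H.round(4),D.round(4),"bartop far/near",wray(c,s,321,172,.08).round(4),wray(c,s,321,242,.08).round(4))
v=L-D;w=H-D;print(np.hypot(*v[:2]),np.hypot(*w[:2]),np.degrees(np.arctan2(v[1],v[0])),np.degrees(np.arctan2(w[1],w[0])))
```

```text
[ 0.5234 -0.1286  0.04  ] [ 0.5022 -0.0805  0.03  ] [ 0.5673 -0.0802  0.04  ] bartop far/near [ 0.5458 -0.1037  0.08  ] [ 0.5854 -0.0599  0.08  ]
0.06533962968837193 0.06511975724002345 -132.1578722538649 -179.70615548914182
```

Request:
play_rows(rows=[{"slide": [-0.01,-0.01,0.17],"delta_rot": [0,0,0],"fingers": 1},{"slide": [0,0,0.17],"delta_rot": [0,0,0],"fingers": 1},{"slide": [0,0,0.17],"delta_rot": [0,0,0],"fingers": 0.2},{"slide": [0,0,0.17],"delta_rot": [0,0,0],"fingers": -0.2},{"slide": [0,0,0],"delta_rot": [0,0,0],"fingers": -1},{"slide": [0,0,0],"delta_rot": [0,0,0],"fingers": -1},{"slide": [0,0,0],"delta_rot": [0,0,0],"fingers": -1},{"slide": [0,0,0],"delta_rot": [0,0,0],"fingers": -1}], squeeze=15)

```text
time_s: 2.95
tcp_pos: [0.5683, -0.0794, 0.0535]
eef_rot: [-179.9, 0.1, -132.1]
contact_force: [0.5, -0.2, 0.4]
gripper_width: 0.0334
gripper_force: 0.0
```

Request:
play_rows(rows=[{"slide": [0,0,0],"delta_rot": [0,0,0],"fingers": -1},{"slide": [0,0,0],"delta_rot": [0,0,0],"fingers": -1},{"slide": [0,0,0],"delta_rot": [0,0,0],"fingers": -1},{"slide": [0,0,0],"delta_rot": [0,0,0],"fingers": -1},{"slide": [0,0,0],"delta_rot": [0,0,0],"fingers": -1}])

```text
time_s: 3.58
tcp_pos: [0.5679, -0.0793, 0.0527]
eef_rot: [-180.0, 0.0, -132.1]
contact_force: [-1.0, 1.9, 3.9]
gripper_width: 0.0137
gripper_force: 15.0
```

Gripped at 13.7 mm. Next I turn it clockwise by about 47.7°.

Request:
play_rows(rows=[{"slide": [0,0,0],"delta_rot": [0,0,0.6],"fingers": -1},{"slide": [0,0,0],"delta_rot": [0,0,0.9],"fingers": -1},{"slide": [0,0,0],"delta_rot": [0,0,0.9],"fingers": -1},{"slide": [0,0,0],"delta_rot": [0,0,0.9],"fingers": -1},{"slide": [0,0,0],"delta_rot": [0,0,0.9],"fingers": -1},{"slide": [0,0,0],"delta_rot": [0,0,0.9],"fingers": -1},{"slide": [0,0,0],"delta_rot": [0,0,0.9],"fingers": -1},{"slide": [0,0,0],"delta_rot": [0,0,0.9],"fingers": -1}])

```text
time_s: 4.58
tcp_pos: [0.5682, -0.0797, 0.0527]
eef_rot: [-180.0, 0.0, -163.8]
contact_force: [0.5, -1.0, 3.3]
gripper_width: 0.0137
gripper_force: 15.0
```

Request:
play_rows(rows=[{"slide": [0,0,0],"delta_rot": [0,0,0.9],"fingers": -1},{"slide": [0,0,0],"delta_rot": [0,0,0.9],"fingers": -1},{"slide": [0,0,0],"delta_rot": [0,0,0.9],"fingers": -1},{"slide": [0,0,0],"delta_rot": [0,0,0.8],"fingers": -1},{"slide": [0,0,0],"delta_rot": [0,0,0],"fingers": -1},{"slide": [0,0,0],"delta_rot": [0,0,0],"fingers": -1}])

```text
time_s: 5.32
tcp_pos: [0.5682, -0.0796, 0.0528]
eef_rot: [-180.0, 0.0, -179.7]
contact_force: [0.4, -2.1, 2.8]
gripper_width: 0.0137
gripper_force: 15.0
```

Release, back up, and look.

Request:
play_rows(rows=[{"slide": [0,0,0],"delta_rot": [0,0,0],"fingers": 0.2},{"slide": [0,0,0],"delta_rot": [0,0,0],"fingers": 0.2},{"slide": [0,0,0],"delta_rot": [0,0,0],"fingers": 0.2},{"slide": [0,0,0],"delta_rot": [0,0,0],"fingers": 0.2},{"slide": [0,0,-0.2],"delta_rot": [0,0,0],"fingers": 0.2},{"slide": [0,0,-0.3],"delta_rot": [0,0,0],"fingers": 1},{"slide": [0,0,-0.3],"delta_rot": [0,0,0],"fingers": 1},{"slide": [0,0,0],"delta_rot": [0,0,0],"fingers": 1}])

```text
time_s: 6.32
tcp_pos: [0.5701, -0.0793, 0.1767]
eef_rot: [180.0, 0.4, -179.7]
contact_force: [-0.5, 0.1, -1.9]
gripper_width: 0.0769
gripper_force: 0.0
```

Run:
```python
from h import *
from plant import r
s=r.get_state();c=r.capture("wrist");pickle.dump((s,c),open("w2.pkl","wb"))
cv2.imwrite("pics/w2.png",c["image"])
plan(s,[.573,.202,.19],-90,20)
```

```text
pos [ 0.5701 -0.0793  0.1767] rot [ 179.97    0.42 -179.7 ] t 6.325 w 0.0769 F [-0.5  0.1 -1.9] step mm 14.1 rz -0.978
[-0.0, 0.09, -0.0]
[-0.01, 0.09, -0.0]
[-0.02, 0.09, -0.0]
[-0.02, 0.09, -0.0]
[-0.03, 0.09, -0.0]
[-0.04, 0.09, -0.0]
[-0.04, 0.08, -0.0]
[-0.05, 0.08, -0.0]
[-0.06, 0.08, -0.0]
[-0.06, 0.07, -0.0]
[-0.07, 0.07, -0.0]
[-0.07, 0.06, -0.0]
[-0.08, 0.05, -0.0]
[-0.08, 0.05, -0.0]
[-0.08, 0.04, -0.0]
[-0.09, 0.03, -0.0]
[-0.09, 0.03, -0.0]
[-0.09, 0.02, -0.0]
[-0.09, 0.01, -0.0]
[-0.09, 0.01, -0.0]
```

View pics/w2.png

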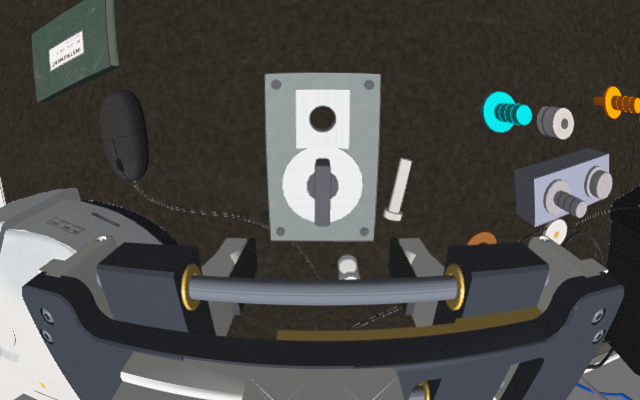

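The picture shows the lug turned home, with a dark through-hole at (322,119) on the plate's centre line. Next I travel to the pin, turning to yaw -90.

Request:
play_rows(rows=[{"slide": [0,0.09,0],"delta_rot": [0,0,-0.98],"fingers": 1},{"slide": [-0.01,0.09,0],"delta_rot": [0,0,-0.98],"fingers": 1},{"slide": [-0.02,0.09,0],"delta_rot": [0,0,-0.98],"fingers": 1},{"slide": [-0.02,0.09,0],"delta_rot": [0,0,-0.98],"fingers": 1},{"slide": [-0.03,0.09,0],"delta_rot": [0,0,-0.98],"fingers": 1},{"slide": [-0.04,0.09,0],"delta_rot": [0,0,-0.98],"fingers": 1},{"slide": [-0.04,0.08,0],"delta_rot": [0,0,-0.98],"fingers": 1},{"slide": [-0.05,0.08,0],"delta_rot": [0,0,-0.98],"fingers": 1}])

```text
time_s: 7.38
tcp_pos: [0.5681, 0.0321, 0.171]
eef_rot: [179.9, -0.1, -143.7]
contact_force: [-0.1, 1.4, 0.5]
gripper_width: 0.0874
gripper_force: 0.0
```

Request:
play_rows(rows=[{"slide": [-0.06,0.08,0],"delta_rot": [0,0,-0.98],"fingers": 1},{"slide": [-0.06,0.07,0],"delta_rot": [0,0,-0.98],"fingers": 1},{"slide": [-0.07,0.07,0],"delta_rot": [0,0,-0.98],"fingers": 1},{"slide": [-0.07,0.06,0],"delta_rot": [0,0,-0.98],"fingers": 1},{"slide": [-0.08,0.05,0],"delta_rot": [0,0,-0.98],"fingers": 1},{"slide": [-0.08,0.05,0],"delta_rot": [0,0,-0.98],"fingers": 1},{"slide": [-0.08,0.04,0],"delta_rot": [0,0,-0.98],"fingers": 1},{"slide": [-0.09,0.03,0],"delta_rot": [0,0,-0.98],"fingers": 1}])

```text
time_s: 8.38
tcp_pos: [0.57, 0.1453, 0.171]
eef_rot: [179.9, -0.1, -107.7]
contact_force: [0.8, 0.3, 0.7]
gripper_width: 0.0874
gripper_force: 0.0
```

Request:
play_rows(rows=[{"slide": [-0.09,0.03,0],"delta_rot": [0,0,-0.98],"fingers": 1},{"slide": [-0.09,0.02,0],"delta_rot": [0,0,-0.98],"fingers": 1},{"slide": [-0.09,0.01,0],"delta_rot": [0,0,-0.98],"fingers": 1},{"slide": [-0.09,0.01,0],"delta_rot": [0,0,-0.98],"fingers": 1},{"slide": [0,0,0],"delta_rot": [0,0,0],"fingers": 1},{"slide": [0,0,0],"delta_rot": [0,0,0],"fingers": 1}])

```text
time_s: 9.12
tcp_pos: [0.5705, 0.2, 0.1717]
eef_rot: [179.9, -0.0, -90.0]
contact_force: [-0.2, -0.2, -0.9]
gripper_width: 0.0876
gripper_force: 0.0
```

Run:
```python
from h import *
from plant import r
s=r.get_state();c=r.capture("wrist");pickle.dump((s,c),open("w3.pkl","wb"))
cv2.imwrite("pics/w3.png",c["image"])
t=r.capture("top");cv2.imwrite("pics/t3.png",t["image"])
plan(s,[.575,.202,.056],-90,4)
s2,c2=pickle.load(open("w2.pkl","rb"));print("lughole",wray(c2,s2,322,119,.04),"disc",wray(c2,s2,322,184.5,.04))
```

```text
pos [0.5705 0.2    0.1717] rot [ 1.7992e+02 -5.0000e-02 -8.9980e+01] t 9.125 w 0.0876 F [-0.2 -0.2 -0.9] step mm 28.9 rz 0.001
[-0.0, -0.01, 0.19]
[-0.0, -0.01, 0.19]
[-0.0, -0.01, 0.19]
[-0.0, -0.01, 0.19]
lughole [ 0.50292199 -0.08063572  0.04      ] disc [ 0.56706876 -0.08038789  0.04      ]
```

View pics/w3.png

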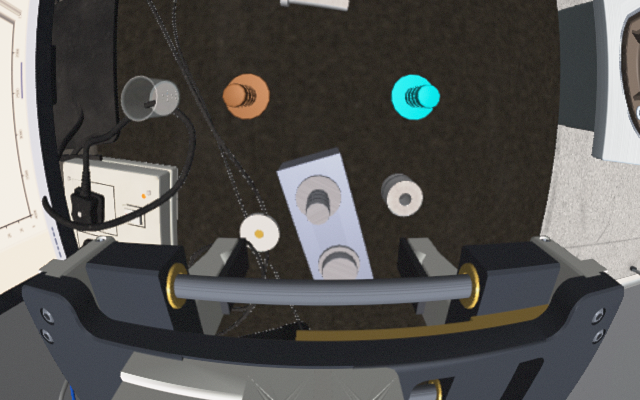

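The wrist view shows the pin's flange centred at about (318,196) and its grip top at about (319,214). The squat plug is at (340,262).

Run:
```python
from h import *
s,c=pickle.load(open("w3.pkl","rb"))
print("flange",wray(c,s,318.5,196.5,.05).round(4),"top",wray(c,s,318.5,213.5,.094).round(4),"capplug",wray(c,s,340,259,.06).round(4))
im=c["image"][140:290,240:400];cv2.imwrite("pics/z3.png",cv2.resize(im,None,fx=4,fy=4,interpolation=cv2.INTER_CUBIC))
```

```text
flange [0.5745 0.2026 0.05  ] top [0.574  0.2036 0.094 ] capplug [0.5535 0.264  0.06  ]
```

View pics/z3.png

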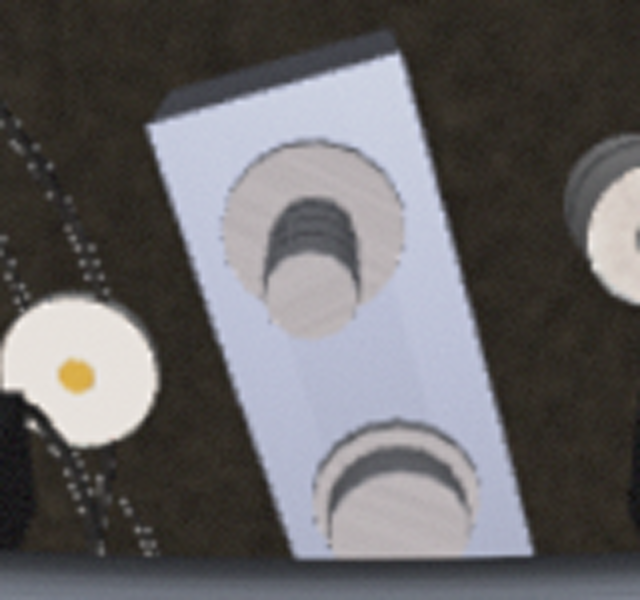

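Pin at (0.574, 0.203). I descend, correcting +3.5 mm in x and y, then close.

Request:
play_rows(rows=[{"slide": [-0.02,-0.02,0.15],"delta_rot": [0,0,0],"fingers": 0.6},{"slide": [0,0,0.2],"delta_rot": [0,0,0],"fingers": 0.2},{"slide": [0,0,0.2],"delta_rot": [0,0,0],"fingers": 0.2},{"slide": [0,0,0.2],"delta_rot": [0,0,0],"fingers": 0.2},{"slide": [0,0,0],"delta_rot": [0,0,0],"fingers": -1},{"slide": [0,0,0],"delta_rot": [0,0,0],"fingers": -1},{"slide": [0,0,0],"delta_rot": [0,0,0],"fingers": -1},{"slide": [0,0,0],"delta_rot": [0,0,0],"fingers": -1}], squeeze=20)

```text
time_s: 10.22
tcp_pos: [0.5746, 0.2038, 0.0613]
eef_rot: [-179.9, 0.1, -89.9]
contact_force: [-0.2, -0.4, 3.0]
gripper_width: 0.0197
gripper_force: 20.0
```

Request:
play_rows(rows=[{"slide": [0,0,0],"delta_rot": [0,0,0],"fingers": -1},{"slide": [0,0,0],"delta_rot": [0,0,0],"fingers": -1},{"slide": [0,0,0],"delta_rot": [0,0,0],"fingers": -1}])

```text
time_s: 10.6
tcp_pos: [0.5746, 0.2038, 0.0613]
eef_rot: [-179.9, 0.0, -89.9]
contact_force: [-0.6, -0.4, 6.4]
gripper_width: 0.0198
gripper_force: 20.0
```

Gripped at 19.8 mm. Lift and look.

Request:
play_rows(rows=[{"slide": [0,0,-0.1],"delta_rot": [0,0,0],"fingers": -1},{"slide": [0,0,-0.25],"delta_rot": [0,0,0],"fingers": -1},{"slide": [0,0,-0.25],"delta_rot": [0,0,0],"fingers": -1},{"slide": [0,0,-0.25],"delta_rot": [0,0,0],"fingers": -1},{"slide": [0,0,0],"delta_rot": [0,0,0],"fingers": -1},{"slide": [0,0,0],"delta_rot": [0,0,0],"fingers": -1}])

```text
time_s: 11.35
tcp_pos: [0.5735, 0.2033, 0.1877]
eef_rot: [180.0, 0.0, -89.9]
contact_force: [0.2, -0.5, -2.0]
gripper_width: 0.0196
gripper_force: 20.0
```

Run:
```python
from h import *
from plant import r
s=r.get_state();c=r.capture("wrist");sd=r.capture("side");pickle.dump((s,c,sd),open("w4.pkl","wb"))
p=sd["R"]@s["tcp_pos"]+sd["t"];u=int(p[0]/p[2]*sd["fx"]+sd["cx"]);v=int(p[1]/p[2]*sd["fy"]+sd["cy"]);print("side tcp px",u,v)
a=sd["image"][v-60:v+60,u-60:u+60];b=c["image"][150:350,220:420]
cv2.imwrite("pics/z4.png",np.hstack([cv2.resize(a,(400,400)),cv2.resize(b,(400,400))]))
plan(s,[.503,-.0797,.17],-180,20)
```

```text
side tcp px 291 193
pos [0.5735 0.2033 0.1877] rot [ 1.7998e+02  2.0000e-02 -8.9910e+01] t 11.35 w 0.0196 F [ 0.2 -0.5 -2. ] step mm 14.6 rz 0.983
[0.09, 0.02, 0.01]
[0.1, 0.02, 0.01]
[0.1, 0.01, 0.01]
[0.1, 0.0, 0.01]
[0.1, -0.01, 0.01]
[0.1, -0.01, 0.01]
[0.09, -0.02, 0.01]
[0.09, -0.03, 0.01]
[0.09, -0.04, 0.01]
[0.09, -0.04, 0.01]
[0.08, -0.05, 0.01]
[0.08, -0.06, 0.01]
[0.07, -0.06, 0.01]
[0.07, -0.07, 0.01]
[0.06, -0.07, 0.01]
[0.06, -0.08, 0.01]
[0.05, -0.08, 0.01]
[0.04, -0.09, 0.01]
[0.04, -0.09, 0.01]
[0.03, -0.09, 0.01]
```

View pics/z4.png

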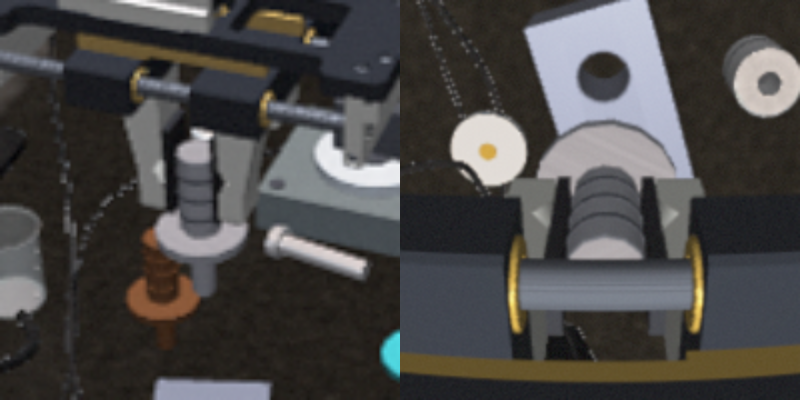

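The pin hangs upright between the pads. I'll measure its offset from the tool with the flange rim: wrist far edge (323,210), side-view centre (291.3,202.6).

Run:
```python
from h import *
s,c,sd=pickle.load(open("w4.pkl","rb"));z=s["tcp_pos"][2]-.0113
R=Ro.from_euler("xyz",s["eef_rot"],degrees=True).as_matrix()
b=wray(c,s,323,210,z);a=ray(sd,291.3,202.6,z)
print("far rim tool",(R.T@(b-s["tcp_pos"])).round(4),"side centre tool",(R.T@(a-s["tcp_pos"])).round(4))
for n in("w2","w3"):pass
t=np.linspace(0,2*np.pi,72)
# predicted rim outline px for pin tool-x offset 0/5 mm: far rim row
T=np.array(c["T_tool_cam"])
for off in(-.005,0,.005):
    q=T[:3,:3].T@(np.array([off+.022,0,.0113])-T[:3,3]);th=np.arctan2(np.hypot(q[0],q[1]),q[2]);k=c["fx"]*th/np.hypot(q[0],q[1]);print(off,q[0]*k+c["cx"],q[1]*k+c["cy"])
```

```text
far rim tool [ 0.0228 -0.0001  0.0113] side centre tool [-0.0083  0.0022  0.0113]
-0.005 323.10418183782485 219.24447375458175
0 323.10111646346894 211.2303626172269
0.005 323.09769990470716 203.06507477525716
```

The wrist view puts the pin within 1 mm of the tool axis; the side view carries its known +y bias. I carry the pin to above the hole while turning to yaw -180.

Request:
play_rows(rows=[{"slide": [0.09,0.02,0.01],"delta_rot": [0,0,0.98],"fingers": -1},{"slide": [0.1,0.02,0.01],"delta_rot": [0,0,0.98],"fingers": -1},{"slide": [0.1,0.01,0.01],"delta_rot": [0,0,0.98],"fingers": -1},{"slide": [0.1,0,0.01],"delta_rot": [0,0,0.98],"fingers": -1},{"slide": [0.1,-0.01,0.01],"delta_rot": [0,0,0.98],"fingers": -1},{"slide": [0.1,-0.01,0.01],"delta_rot": [0,0,0.98],"fingers": -1},{"slide": [0.09,-0.02,0.01],"delta_rot": [0,0,0.98],"fingers": -1},{"slide": [0.09,-0.03,0.01],"delta_rot": [0,0,0.98],"fingers": -1}])

```text
time_s: 12.45
tcp_pos: [0.5448, 0.0889, 0.1745]
eef_rot: [179.9, -0.1, -126.0]
contact_force: [0.5, 0.4, -1.1]
gripper_width: 0.0193
gripper_force: 20.0
```

Request:
play_rows(rows=[{"slide": [0.09,-0.04,0.01],"delta_rot": [0,0,0.98],"fingers": -1},{"slide": [0.09,-0.04,0.01],"delta_rot": [0,0,0.98],"fingers": -1},{"slide": [0.08,-0.05,0.01],"delta_rot": [0,0,0.98],"fingers": -1},{"slide": [0.08,-0.06,0.01],"delta_rot": [0,0,0.98],"fingers": -1},{"slide": [0.07,-0.06,0.01],"delta_rot": [0,0,0.98],"fingers": -1},{"slide": [0.07,-0.07,0.01],"delta_rot": [0,0,0.98],"fingers": -1},{"slide": [0.06,-0.07,0.01],"delta_rot": [0,0,0.98],"fingers": -1},{"slide": [0.06,-0.08,0.01],"delta_rot": [0,0,0.98],"fingers": -1}])

```text
time_s: 13.45
tcp_pos: [0.5178, -0.024, 0.1625]
eef_rot: [180.0, -0.1, -161.9]
contact_force: [-0.4, 0.6, -1.1]
gripper_width: 0.0196
gripper_force: 20.0
```

Request:
play_rows(rows=[{"slide": [0.05,-0.08,0.01],"delta_rot": [0,0,0.98],"fingers": -1},{"slide": [0.04,-0.09,0.01],"delta_rot": [0,0,0.98],"fingers": -1},{"slide": [0.04,-0.09,0.01],"delta_rot": [0,0,0.98],"fingers": -1},{"slide": [0.03,-0.09,0.01],"delta_rot": [0,0,0.98],"fingers": -1},{"slide": [0,0,0],"delta_rot": [0,0,0],"fingers": -1},{"slide": [0,0,0],"delta_rot": [0,0,0],"fingers": -1}])

```text
time_s: 14.2
tcp_pos: [0.5053, -0.0797, 0.1571]
eef_rot: [-180.0, -0.0, -179.7]
contact_force: [0.4, -0.6, -0.9]
gripper_width: 0.0192
gripper_force: 20.0
```

Run:
```python
from h import *
from plant import r
s=r.get_state();plan(s,[.503,-.080,.06],-180,1)
c=r.capture("side");p=c["R"]@s["tcp_pos"]+c["t"];print(p[:2]/p[2]*c["fx"]+[c["cx"],c["cy"]])
im=c["image"][100:230,280:430];cv2.imwrite("pics/z5.png",cv2.resize(im,None,fx=4,fy=4,interpolation=cv2.INTER_CUBIC))
```

```text
pos [ 0.5053 -0.0797  0.1571] rot [-1.7999e+02 -5.0000e-02 -1.7967e+02] t 14.2 w 0.0192 F [ 0.4 -0.6 -0.9] step mm 97.2 rz 0.072
[0.02, -0.0, 0.65]
[374.34561186 135.97674884]
```

View pics/z5.png

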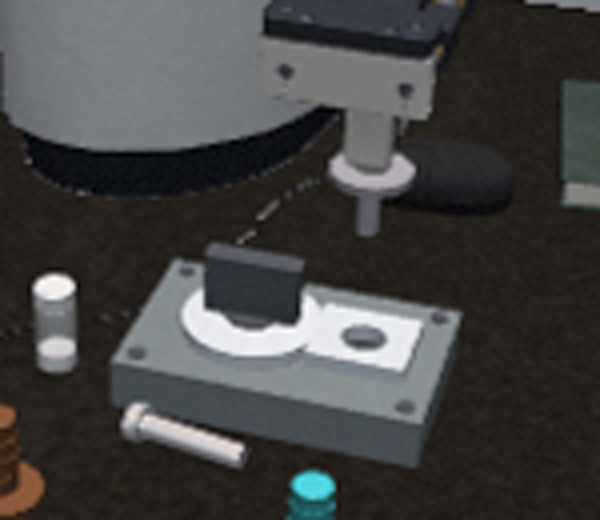

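The pin hangs upright with its foot at (367,232), above the lug hole at (364,335). I'll lower it to just above the hole, then in gently.

Request:
play_rows(rows=[{"slide": [0.015,0,0.15],"delta_rot": [0,0,0],"fingers": -1},{"slide": [0,0,0.15],"delta_rot": [0,0,0],"fingers": -1},{"slide": [0,0,0.1],"delta_rot": [0,0,0],"fingers": -1},{"slide": [0,0,0.05],"delta_rot": [0,0,0],"fingers": -1},{"slide": [0,0,0.05],"delta_rot": [0,0,0],"fingers": -1},{"slide": [0,0,0.05],"delta_rot": [0,0,0],"fingers": -1},{"slide": [0,0,0],"delta_rot": [0,0,0],"fingers": -1}])

```text
time_s: 15.12
tcp_pos: [0.5029, -0.0799, 0.0747]
eef_rot: [-180.0, -0.0, -179.7]
contact_force: [-0.6, 0.4, -0.7]
gripper_width: 0.0192
gripper_force: 20.0
```

Request:
play_rows(rows=[{"slide": [0,0,0.04],"delta_rot": [0,0,0],"fingers": -1},{"slide": [0,0,0.03],"delta_rot": [0,0,0],"fingers": -1},{"slide": [0,0,0.02],"delta_rot": [0,0,0],"fingers": -1},{"slide": [0,0,0.01],"delta_rot": [0,0,0],"fingers": -1},{"slide": [0,0,0.01],"delta_rot": [0,0,0],"fingers": -1},{"slide": [0,0,0],"delta_rot": [0,0,0],"fingers": -1},{"slide": [0,0,0],"delta_rot": [0,0,0],"fingers": -1}])

```text
time_s: 16.0
tcp_pos: [0.5032, -0.0798, 0.0587]
eef_rot: [180.0, 0.0, -179.7]
contact_force: [0.1, -0.0, -0.4]
gripper_width: 0.0196
gripper_force: 20.0
```

Request:
play_rows(rows=[{"slide": [0,0,0.01],"delta_rot": [0,0,0],"fingers": -1},{"slide": [0,0,0.01],"delta_rot": [0,0,0],"fingers": -1},{"slide": [0,0,0],"delta_rot": [0,0,0],"fingers": -1}])

```text
time_s: 16.38
tcp_pos: [0.5034, -0.0798, 0.0571]
eef_rot: [-180.0, 0.0, -179.7]
contact_force: [-6.8, 2.1, 18.1]
gripper_width: 0.0195
gripper_force: 20.0
```

The flange is seated: contact came at TCP z 0.057, as predicted. Release and retreat.

Request:
play_rows(rows=[{"slide": [0,0,-0.01],"delta_rot": [0,0,0],"fingers": -1},{"slide": [0,0,0],"delta_rot": [0,0,0],"fingers": -0.2},{"slide": [0,0,0],"delta_rot": [0,0,0],"fingers": 0.3},{"slide": [0,0,0],"delta_rot": [0,0,0],"fingers": 0.3},{"slide": [0,0,0],"delta_rot": [0,0,0],"fingers": 0.3},{"slide": [0,0,0],"delta_rot": [0,0,0],"fingers": 0.3}])

```text
time_s: 17.12
tcp_pos: [0.5032, -0.0798, 0.057]
eef_rot: [-180.0, -0.0, -179.7]
contact_force: [-0.7, 0.1, 0.7]
gripper_width: 0.0564
gripper_force: 0.0
```

Request:
play_rows(rows=[{"slide": [0,0,-0.1],"delta_rot": [0,0,0],"fingers": 0.3},{"slide": [0,0,-0.2],"delta_rot": [0,0,0],"fingers": 0.3},{"slide": [0,0,-0.25],"delta_rot": [0,0,0],"fingers": 0.3},{"slide": [0,0,-0.25],"delta_rot": [0,0,0],"fingers": 0.3},{"slide": [0,0,0],"delta_rot": [0,0,0],"fingers": 0.3},{"slide": [0,0,0],"delta_rot": [0,0,0],"fingers": 0.3}])

```text
time_s: 17.88
tcp_pos: [0.5029, -0.0797, 0.1776]
eef_rot: [180.0, 0.0, -179.7]
contact_force: [-0.1, 0.8, 0.3]
gripper_width: 0.0562
gripper_force: 0.0
```

Run:
```python
from h import *
from plant import r
s=r.get_state();print(s["tcp_pos"],s["gripper_width"],s["contact_force"])
w=r.capture("wrist");c=r.capture("side");pickle.dump((s,w,c),open("w6.pkl","wb"))
a=cv2.resize(c["image"][130:230,300:400],(400,400),interpolation=cv2.INTER_CUBIC)
b=cv2.resize(w["image"][80:280,222:422],(400,400),interpolation=cv2.INTER_CUBIC)
cv2.imwrite("pics/z6.png",np.hstack([a,b]))
```

```text
[ 0.50292962 -0.07973998  0.17755016] 0.05617186122750038 [-0.1290912   0.84048588  0.25100287]
```

View pics/z6.png

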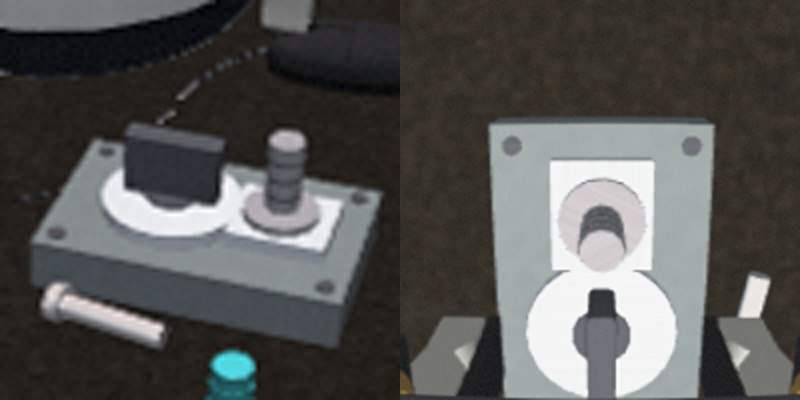

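The pin stands upright, with its flange flat and centred on the lug (wrist crop (602,217)). The collar lies flat and the gripper is clear, so I'm handing the job in.

```bash
python3 -c "
from plant import r
print(r.close_job())"
```

```text
the job is handed in; nothing more can be done
None
```

The job is handed in (no verdict was returned): the collar is turned home and flat, and the index pin stands through both holes with its flange on the lug, released, with the arm clear at about 18 s of the 51 s allowed.

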